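Post a culture dish through the gravity flap of a plate box

ROBOT

A 6-joint arm with a two-finger parallel gripper is mounted at the origin on the work surface; the furniture and walls round the work are solid. World frame = base frame: x ahead of the robot, y to its left, z up, the work surface at z = 0. Lengths are in m, angles in degrees, forces in N, time in s.
With the tool pointing down it reaches from about 0.375 to 0.9 m from the base axis. Payload 3.1 kg.
Tool frame: the origin (TCP) lies on the centre line of the jaws, within the pads' length; the fingertips stand 25 mm ahead of it and the grasp point (between the pads) lies 6 mm ahead of it; z points along the fingers, y is the line along which they close (so a half turn about z gives the same grasp; the last joint's range is limited). The gripper opens to 87 mm and grips with 3 to 60 N. Pads are 19 mm wide; open, the fingers measure 117 mm over their backs; the gripper's body (75 mm by 190 mm) begins 51 mm behind the grasp point.
Start: joints at [-86.774, 30.224, 82.088, -0, 67.689, -10.227], TCP at [0.145, -0.608, 0.248] pointing down, gripper open.
Joint ranges: [-176.69, 176.69], [-43.24, 126.21], [12.49, 139.97], [-82, 262], [0, 151.66], [-163.58, 163.58]. Speed limits (degrees/s): [159.86, 159.86, 180, 180, 180, 180].

INTERFACE

Orientations are given as a 3x3 rotation matrix whose columns are the frame's x, y, z axes.
In Python, from rig import * gives the robot as it stands.
- The arm moves only by the tool step_arm, never from a script. Its argument "steps" is a list of rows, each a list of 7 numbers: the shift along the tool's x, y, z normalised to -1 to 1, where 1 is 0.3 m, then the turn, a rotation vector about the tool's x, y, z normalised to -1 to 1, where 1 is 45 degrees, then the gripper's target within -1 to 1 (shut at 1, half-way at 0, fully open at -1). A call has 1 to 8 rows; each row is the pose to reach, as a shift and turn from the pose commanded when the call began, along the tool's axes at that moment; what a row does not reach only later rows make up. A row lasts 1/12 s, in which the tool goes at most 41.7 mm and 7.16 degrees, less where a joint would pass 70% of its speed; a pose out of reach is approached as far as the arm can. A call with a number of a shift or a turn outside -1 to 1 is refused whole. A call with a gripper value outside its range is refused whole. The fingers move at their own pace and stop on an object; the grip force is fixed at half the most. Time passes only in rows, so rows that repeat a pose let the fingers close. It gives the time, the measured TCP pose, the force, the opening and the grip force at its end, in the units of the state.
- read_state(): the state, without advancing time (a new reading comes with each control period).
- capture(name): name is "scene" or "top" or "wrist"; returns a dict with "image" (420x560x3 uint8, red, green, blue), "vertical_fov" (degrees; the focal length in pixels is half the picture's height over the tangent of half this angle, whatever the lens; pixels are square), "cx", "cy" (the principal point, pixels), "k1" (the pictures are not rectified: a ray, as slopes to the right and down, at radius r is drawn at 1 + k1 r^2 times it, then the intrinsics apply), "world_from_camera" (4x4, takes a point from camera to world coordinates); the wrist camera has in their place "T_tool_cam" (4x4, takes a point from camera to tool coordinates, whose origin is the TCP and whose axes are the flange's). Camera axes: x right, y down, z forward; pixel columns grow to the right and rows downward; lengths in m; the calibration is good to about 2 mm. A picture is of the moment at which its call begins: read the wrist's pose just before it. There is no depth.
- hand_in(): hands the job in; it is judged then, once.
The state is a dict: "time_s": time; "joint_positions": joint angles; "qvel": joint speeds; "tau": joint torques, N m; "position": TCP position; "tcp_rot": TCP orientation; "force": force on the tool from outside, world axes, zero at the start; "moment": the same for the moment, N m; "opening": opening from 0.0 (shut) to 1.0 (fully open); "grasp_force": force on a finger pad.
Only numpy, scipy, OpenCV 4.12 (cv2) and the standard library are available. Lean on these libraries where they do the work, as an engineer would, in place of code of your own. Each camera call takes 0.05 s, during which the arm holds its last target. There are 200 camera calls.

TASK

Put the closed petri dish that waits on the feed deck away in the clear-roofed plate box: with a fingertip push the slide catch on the roof back so that it frees the flap lever, then push the dish along the deck and in under the hanging flap until it drops off the sill and lies flat inside. Draw the fingers out so that the flap falls shut behind it, and push the catch back over the lever to lock the flap. Only push with the fingertips: do not pick the dish up or upend it, and do not disturb the things standing round the box.

Things in the scene. Friction and masses are not known exactly. Their poses are not given: they have to be found in the camera images.
- plate_box: White sheet-metal box with a clear roof and a low aluminium feed deck in front, fixed. Origin on the bench (z = 0) straight below the flap's hinge, midway between the side walls; x leads level from the deck in through the flap, y to the left looking in, z up. Box x = -17 to 127 mm, 100 mm wide inside, 108 outside; roof from x = 10 mm on, its top at z = 88 mm. Axes of all its points alike.
- deck_front (a point): Middle of the deck's front edge (x = -168, z = 20 mm of plate_box). The deck is flat and 206 mm wide. Guide lips 16 mm high, 3 mm thick stand on it: from 97 mm either side of the centre line at x = -155 mm they converge to 50 mm either side at x = -50 mm, then run parallel (100 mm apart) up to the side walls.
- hinge (a point): Middle of the flap's hinge line: x = 0, z = 82 mm of plate_box, 62 mm above the deck. A barrel of 4.2 mm radius sits on it and the roof lies behind it, so fingers that follow the dish as far as the sill should lean, pointing forward and down by about 15 degrees.
- box_floor (a point): Middle of the box's inner floor: x = 58, z = 6 mm of plate_box.
- flap (a joint): Angle (rad) of the steel flap, 96 mm wide, about 70 g, which hangs from the hinge to 3.5 mm above the deck's level. 0 = hanging shut (it cannot swing outward); grows up to 1.3 as its lower edge swings inward and up. It falls shut of itself. While the catch is locked it opens no more than about 0.05.
- flap_edge (a point): Middle of the flap's lower edge as it is now.
- lever_end (a point): End of the flap's lever, a bar 66 mm long outside the right-hand wall (y = -62 mm of plate_box), fixed to the hinge rod: it points level to +x when the flap is shut and rises as the flap opens.
- catch (a joint): Travel (m) of the slide catch on the roof: near 0 = locked, its steel tongue reaching over the lever beyond the right-hand roof edge; 0.030 = fully back, pushed along +y of plate_box (left). It stays where it is left and takes 1 to 2 N to slide. From 0.018 on the tongue is clear of the lever. Push it home only when the flap has fallen shut.
- catch_tab (a point): Middle of the catch's thumb tab as it is now: an upright black plate 26 mm (x) by 8 mm (y), from z = 94 to 120 mm, at x = 58 mm and, locked, y = -32 mm of plate_box. This point is 12 mm below its top. It stands on a steel bar 14 mm wide along y, top at z = 94 mm; two low keepers over the bar, at y = -48 and +13 mm, reach z = 97 mm.
- dish_centre (a point): Centre (half-way up) of the closed petri dish to be put away: round, 66 mm across, 15 mm high, 20 to 50 g, clear with a cream filling, flat on the feed deck 85 to 110 mm before the hinge and up to 30 mm to either side. Once in the box its centre is at z = 13.5 mm. The equal dish on the bench beside the deck stays there.
- dish_spare: A second, equal petri dish on the bench to the left of the feed deck; leave it. Origin: centre of its underside.
- label_tape: Roll of blue tape, 55 mm across, 19 mm high, on the bench left of the box; leave it. Origin: centre of its underside.
- indicator: Amber dropper bottle, 38 mm across, 107 mm high, on the bench left of the box; leave it standing. Origin: centre of its underside.
- marker: Marker pen, 135 mm long, 13 mm thick, lying on the bench right of the box; leave it. Origin: under its middle.
- beaker: Small glass beaker, 48 mm across, 59 mm high, on the bench right of the box; leave it. Origin: centre of its underside.
- timer: Small timer, 60 x 62 x 20 mm, on the bench right of the feed deck; leave it. Origin: centre of its underside.
- dish: The same petri dish to be put away, given at the centre of its underside.
- sill (a point): Middle of the feed deck's inner edge, the sill: level with the deck's top (20 mm above the bench), midway between the guide lips, 8 mm short of the plane of the shut flap (x = -8 mm of plate_box). The deck ends here in a sharp edge; the inner floor behind lies 14 mm lower, so a dish pushed wholly past the sill drops flat and clear of the flap.
Things that resemble listed ones, but are neither listed nor needed, are in the scene too. What is shaped like the dish but orange is not meant.

How it is judged:
By the outcome, as a careful person would: the job done as asked, in the order asked, and still so for the second after the job is handed in, with the robot touching nothing.
It also fails if it takes over 54 s, if anything falls off the work surface, if the arm or the gripper's body presses on something with over 40 N, if the wrist force passes 120 N, or if a joint passes its speed limit or range.

## Working session

There is one attempt and no reset: what is moved stays moved. The work goes in short steps, Python scripts to look and compute and a tool call to move; the robot and the scene stay as the last step left them, time stands still between calls to the robot, and variables do not carry over. Pictures are saved under pics/ and viewed, at most 10 in all, crops included, and the job is handed in when it is done.

Besides the shell and the picture viewer there is one more tool, called after "Request:" as name(argument=value, ...) on one line, values as JSON. step_arm: Moves the arm, as the interface text tells. Scaled input: -1 to 1 covers 0.3 m each way for a shift and 45 degrees each way for a turn. Its arguments: {"type":"object","properties":{"steps":{"type":"array"}},"required":["steps"]}

```bash
mkdir -p pics; ls; cat > h.py <<'E'
from rig import *
import numpy as np, cv2
def save(n,f):
    c=capture(n); cv2.imwrite('pics/'+f,c['image'][:,:,::-1]); 
    import pickle; pickle.dump(c,open('pics/'+f+'.pkl','wb')); return c
def ray(c,u,v,W=None):
    f=210/np.tan(np.radians(c['vertical_fov']/2)); d=np.array([(u-c['cx'])/f,(v-c['cy'])/f]); s=d.copy()
    for _ in range(30): s=d/(1+c['k1']*(s@s))
    W=c['world_from_camera'] if W is None else W
    W=np.array(W); return W[:3,3],W[:3,:3]@np.array([s[0],s[1],1])
def atz(c,u,v,z,W=None):
    o,d=ray(c,u,v,W); return o+d*(z-o[2])/d[2]
def proj(c,p,W=None):
    f=210/np.tan(np.radians(c['vertical_fov']/2)); W=np.array(c['world_from_camera'] if W is None else W)
    q=W[:3,:3].T@(np.array(p)-W[:3,3]); s=q[:2]/q[2]; s=s*(1+c['k1']*(s@s)); return s*f+[c['cx'],c['cy']]
E
python3 - <<'E'
from h import *
a=save('scene','s1.png');b=save('top','t1.png')
cv2.imwrite('pics/both.png',np.hstack([cv2.resize(x['image'][:,:,::-1],(400,300)) for x in (a,b)]))
for c in(a,b): print({k:v for k,v in c.items() if k!='image'})
E
```

```text
pics
{'vertical_fov': 43.06781721293705, 'cx': 274.4414068684274, 'cy': 201.1846419390813, 'k1': -0.15035603314188634, 'world_from_camera': array([[-0.80985083, -0.40964795,  0.41991688,  0.03239813],
       [-0.58649459,  0.58109096, -0.56423168,  0.65935431],
       [-0.01287355, -0.70322248, -0.7108533 ,  0.96327508],
       [ 0.        ,  0.        ,  0.        ,  1.        ]])}
{'vertical_fov': 52.787480797219274, 'cx': 272.1591964938943, 'cy': 214.07146522767738, 'k1': -0.03186081731725302, 'world_from_camera': array([[ 0.01368321, -0.98184445,  0.18919366,  0.39778276],
       [-0.99907932, -0.00573074,  0.04251682, -0.05267242],
       [-0.04066069, -0.18960124, -0.9810189 ,  0.92731844],
       [ 0.        ,  0.        ,  0.        ,  1.        ]])}
```

View pics/t1.png

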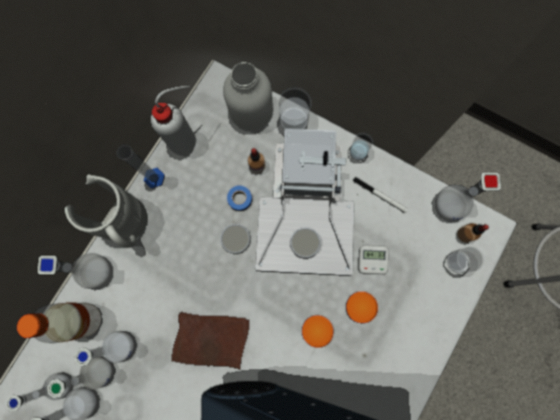

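View pics/s1.png

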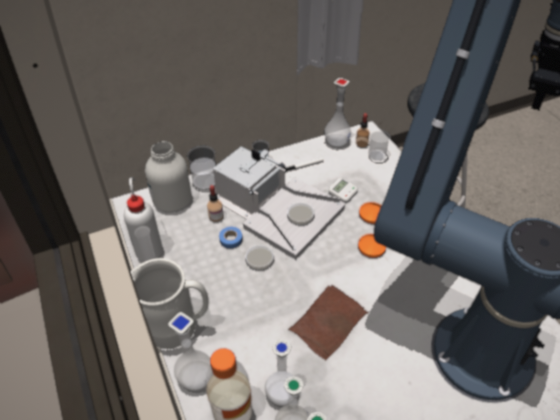

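The top view shows the box at about (310,160) and the feed deck at (257–353, 198–272). Candidates for the dish are the cream dish on the deck (305,243), the cream spare on the bench (236,239), and two orange ones (317,330) and (362,306). I choose (305,243) and will check it in a close crop.

```bash
python3 - <<'E'
from h import *
import pickle
b=pickle.load(open('pics/t1.png.pkl','rb'))
im=b['image'][:,:,::-1][120:285,220:400]
im=cv2.resize(im,None,fx=3.6,fy=3.6,interpolation=cv2.INTER_CUBIC)
for x in range(220,400,20): cv2.putText(im,str(x),(int((x-220)*3.6),10),0,.35,(0,0,255)); cv2.line(im,(int((x-220)*3.6),12),(int((x-220)*3.6),18),(0,0,255))
for y in range(120,285,20): cv2.putText(im,str(y),(0,int((y-120)*3.6)+4),0,.35,(0,0,255)); cv2.line(im,(24,int((y-120)*3.6)),(30,int((y-120)*3.6)),(0,0,255))
cv2.imwrite('pics/t1c.png',im)
print(im.shape)
for n,u,v,z in [('deckFL',257,272,.02),('deckFR',353,272,.02),('dish',305,243,.035),('tab',325,158,.12)]: print(n,atz(b,u,v,z).round(4))
E
```

```text
(594, 648, 3)
deckFL [0.4467 0.0173 0.02  ]
deckFR [ 0.4489 -0.1863  0.02  ]
dish [ 0.508  -0.0844  0.035 ]
tab [ 0.6676 -0.1212  0.12  ]
```

View pics/t1c.png

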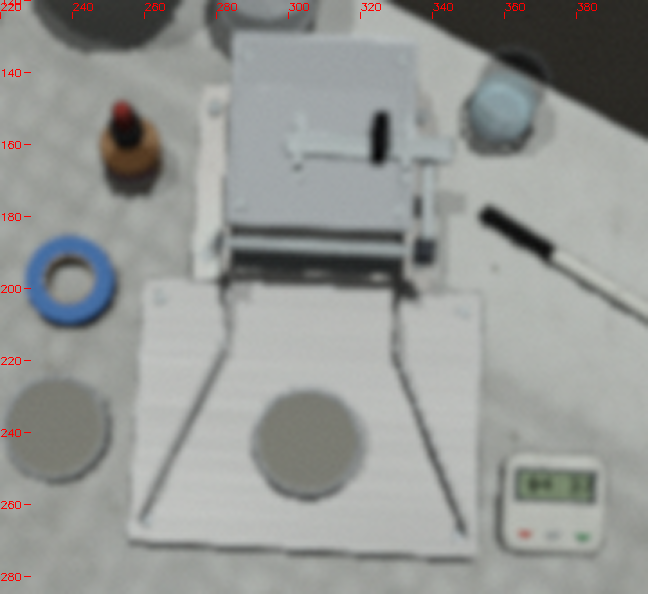

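The crop confirms the cream dish on the deck, centred at about (305.3,243.3) between the lips. The deck front corners are (256.1,270.3) and (351.7,275), and the black tab is at about (325.5,157). Next I fit the box pose.

```bash
python3 - <<'E'
from h import *
import pickle
from scipy.optimize import least_squares
b=pickle.load(open('pics/t1.png.pkl','rb'))
cr=lambda u,v:(220+u/3.6-.4,120+v/3.6-.4)
P=[((-168,103,20),(130,541)),((-168,-103,20),(474,558)),((-155,97,36),(145,518)),((-155,-97,36),(463,531)),((-50,50,36),(229,345)),((-50,-50,36),(394,358)),
((127,54,88),(233,34)),((127,-54,88),(414,44)),((10,54,88),(229,228)),((10,-54,88),(412,232)),((71,-32,120),(382,114)),((58,-32,120),(380,136))]
def T(q,p):
    c,s=np.cos(q[2]),np.sin(q[2]); p=np.array(p)/1000; return np.array([q[0]+c*p[0]-s*p[1],q[1]+s*p[0]+c*p[1],p[2]])
f=lambda q:np.concatenate([proj(b,T(q,p))-cr(*u) for p,u in P])
r=least_squares(f,[.6,-.08,0],loss='soft_l1');print(r.x,np.degrees(r.x[2]));print(r.fun.reshape(-1,2).round(1))
q=r.x
d=atz(b,*cr(307,443),.035);c,s=np.cos(q[2]),np.sin(q[2])
R=np.array([[c,s],[-s,c]]);print('dish',d.round(4),(R@(d[:2]-q[:2])).round(4))
for n,u,v,z in[('beaker',500,100,.059),('bottle',122,108,.107),('timer',552,500,.02),('penend',488,215,.013)]:
  w=atz(b,*cr(u,v),z);print(n,w.round(3),(R@(w[:2]-q[:2])).round(3))
print(read_state())
E
```

```text
[ 0.61370812 -0.08799556 -0.03885966] -2.2264944204054866
[[-0.6  0.6]
 [ 0.9  0.8]
 [-2.2  0.5]
 [ 2.3  1.5]
 [-0.8  0.5]
 [ 0.2 -1. ]
 [-0.2 -0.3]
 [ 1.1 -1.3]
 [-1.8 -0.5]
 [ 0.3  0.5]
 [-0.  -0.8]
 [ 0.3 -0.7]]
dish [ 0.5087 -0.0841  0.035 ] [-0.1051 -0.0002]
beaker [ 0.712 -0.198  0.059] [ 0.102 -0.106]
bottle [0.69  0.023 0.107] [0.072 0.114]
timer [ 0.478 -0.229  0.02 ] [-0.13  -0.146]
penend [ 0.654 -0.197  0.013] [ 0.044 -0.107]
{'time_s': 0.1, 'joint_positions': array([-8.67741352e+01,  3.02738073e+01,  8.21481077e+01, -1.11734901e-03,
        6.76892524e+01, -1.02275543e+01]), 'qvel': array([ 0.02988206, -0.09642997, -0.27463106,  0.01286679,  0.01314227,
        0.02935501]), 'tau': array([-3.93262308e-04, -4.40986061e+01, -1.77151251e+01,  6.33732369e-02,
        5.34054777e-02, -5.09724418e-05]), 'position': array([ 0.1453957 , -0.6072335 ,  0.24667284]), 'tcp_rot': array([[ 9.72557682e-01,  2.32661856e-01, -1.27194352e-04],
       [ 2.32661662e-01, -9.72555809e-01,  1.93614699e-03],
       [ 3.26763948e-04, -1.91260788e-03, -9.99998118e-01]]), 'force': array([ 0.03890716, -0.46079095,  0.65900141]), 'moment': array([-0.02144188,  0.00984985, -0.04658588]), 'grasp_force': 0.0, 'opening': 1.0028211820753665}
```

```bash
cat >> h.py <<'E'
Q=np.array([.6137,-.0880,-.03886])
cq,sq=np.cos(Q[2]),np.sin(Q[2]); B=np.array([[cq,-sq,0],[sq,cq,0],[0,0,1.]]); O=np.array([Q[0],Q[1],0])
from scipy.spatial.transform import Rotation as Ro
def rot(lean):
    l=np.radians(lean); z=[np.sin(l),0,-np.cos(l)]; y=[0,-1,0]; return B@np.array([np.cross(y,z),y,z]).T
def go(pts,lean,R0=None,p0=None):
    "pts: fingertip-axis points in box mm -> rows from the measured pose"
    s=read_state(); R=np.array(s['tcp_rot']); p=np.array(s['position'])
    tip=p+.025*R[:,2]; print('t',s['time_s'],'tip box',(1000*B.T@(tip-O)).round(1),'F',np.array(s['force']).round(1),'open',round(s['opening'],3))
    Rt=rot(lean); rv=Ro.from_matrix(R.T@Rt).as_rotvec(degrees=True)
    for q in pts:
        t=O+B@(np.array(q)/1000)-.025*Rt[:,2]; print(q,(R.T@(t-p)/.3).round(3),(rv/45).round(3))
E
python3 -c "
from h import *
go([(58,-64,175),(58,-64,104)],0)"
```

```text
t 0.1 tip box [-447.8 -537.   221.7] F [ 0.  -0.5  0.7] open 1.003
(58, -64, 175) [ 2.049 -1.062  0.158] [-0.002 -0.     0.348]
(58, -64, 104) [ 2.049 -1.062  0.395] [-0.002 -0.     0.348]
```

Request:
step_arm(steps=[[0.95,-0.5,0,0,0,0.348,1],[0.95,-0.5,0,0,0,0.348,1],[0.95,-0.5,0,0,0,0.348,1],[0.95,-0.5,0,0,0,0.348,1],[0.95,-0.5,0,0,0,0.348,1],[0.95,-0.5,0,0,0,0.348,1],[0.95,-0.5,0,0,0,0.348,1],[0.95,-0.5,0,0,0,0.348,1]])

```text
time_s: 0.77
position: [0.3894, -0.3927, 0.2472]
tcp_rot: [[0.999, -0.037, -0.0], [-0.037, -0.999, 0.002], [-0.0, -0.002, -1.0]]
force: [-0.6, -1.4, 0.2]
opening: 0.479
grasp_force: 0.0
```

```bash
python3 -c "
from h import *
go([(58,-64,175),(58,-64,104)],0)"
```

```text
t 0.7667 tip box [-212.3 -313.1  222.2] F [-0.6 -1.4  0.2] open 0.479
(58, -64, 175) [ 0.902 -0.829  0.159] [-0.002  0.     0.002]
(58, -64, 104) [ 0.902 -0.828  0.395] [-0.002  0.     0.002]
```

Request:
step_arm(steps=[[0.85,-0.74,0.1,0,0,0,1],[0.85,-0.74,0.1,0,0,0,1],[0.85,-0.74,0.1,0,0,0,1],[0.85,-0.74,0.1,0,0,0,1],[0.85,-0.74,0.1,0,0,0,1],[0.85,-0.74,0.1,0,0,0,1],[0.85,-0.74,0.1,0,0,0,1],[0.85,-0.74,0.1,0,0,0,1]])

```text
time_s: 1.43
position: [0.6474, -0.1856, 0.2173]
tcp_rot: [[0.999, -0.038, -0.001], [-0.038, -0.999, 0.0], [-0.001, -0.0, -1.0]]
force: [0.4, -1.2, 0.3]
opening: 0.008
grasp_force: 0.0
```

```bash
python3 -c "
from h import *
go([(58,-64,140),(58,-64,104)],0)
s=read_state();c=save('wrist','w1.png');T=np.eye(4);T[:3,:3]=s['tcp_rot'];T[:3,3]=s['position'];W=T@c['T_tool_cam']
go([(58,-64,140),(58,-64,104)],0)
for p in [(58,-32,120),(58,-28,120),(58,-36,120),(45,-32,120),(71,-32,120),(10,54,88),(10,-54,88),(127,-54,88),(127,54,88),(-50,50,36),(-50,-50,36)]: print(p,proj(c,O+B@(np.array(p)/1000),W).round(0))"
```

```text
t 1.4333 tip box [ 37.4 -96.2 192.3] F [ 0.4 -1.2  0.3] open 0.008
(58, -64, 140) [ 0.069 -0.107  0.174] [-0.     0.001  0.001]
(58, -64, 104) [ 0.069 -0.107  0.294] [-0.     0.001  0.001]
t 1.4833 tip box [ 43.3 -90.1 191.6] F [5.  3.  0.4] open 0.001
(58, -64, 140) [ 0.049 -0.086  0.173] [-0.006 -0.007  0.007]
(58, -64, 104) [ 0.048 -0.086  0.293] [-0.006 -0.007  0.007]
(58, -32, 120) [178. 200.]
(58, -28, 120) [172. 200.]
(58, -36, 120) [184. 201.]
(45, -32, 120) [180. 219.]
(71, -32, 120) [177. 181.]
(10, 54, 88) [ 82. 251.]
(10, -54, 88) [221. 251.]
(127, -54, 88) [215.  93.]
(127, 54, 88) [57. 91.]
(-50, 50, 36) [123. 289.]
(-50, -50, 36) [227. 289.]
```

View pics/w1.png

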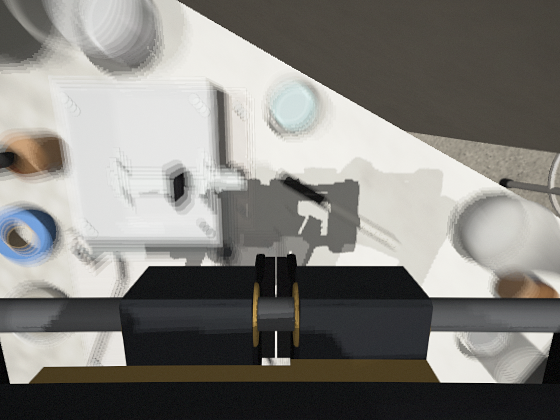

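The wrist view (motion-blurred) shows the tab at about (178,185), the roof to its left edge at (90,248), and fingers closed. This fits the box pose to within the blur. I settle next to the tab and look again.

Request:
step_arm(steps=[[0.03,-0.07,0.1,0,0,0,1],[0.05,-0.085,0.17,0,0,0,1],[0.05,-0.085,0.17,0,0,0,1],[0.05,-0.085,0.17,0,0,0,1]])

```text
time_s: 1.82
position: [0.6611, -0.1619, 0.1653]
tcp_rot: [[0.999, -0.037, -0.004], [-0.037, -0.999, 0.001], [-0.004, -0.001, -1.0]]
force: [0.3, -1.1, -0.3]
opening: 0.005
grasp_force: 0.0
```

```bash
python3 -c "
from h import *
go([(58,-64,140),(58,-64,104)],0)
s=read_state();c=save('wrist','w2.png');T=np.eye(4);T[:3,:3]=s['tcp_rot'];T[:3,3]=s['position'];W=T@c['T_tool_cam']
im=c['image'][:,:,::-1].copy()
for p in [(58,-28,120),(58,-36,120),(45,-32,120),(71,-32,120),(10,54,88),(10,-54,88),(127,-54,88),(127,54,88)]:
  u=proj(c,O+B@(np.array(p)/1000),W); cv2.drawMarker(im,tuple(int(round(x)) for x in u),(0,0,255),0,7); print(p,u.round(1))
cv2.imwrite('pics/w2m.png',cv2.resize(im[0:320,0:330],None,fx=1.8,fy=1.8,interpolation=cv2.INTER_CUBIC))"
```

```text
t 1.8167 tip box [ 50.2 -72.  140.3] F [ 0.3 -1.1 -0.3] open 0.005
(58, -64, 140) [ 0.026 -0.027  0.001] [-0.001  0.005  0.002]
(58, -64, 104) [ 0.026 -0.027  0.121] [-0.001  0.005  0.002]
(58, -28, 120) [193.  246.3]
(58, -36, 120) [208.  246.3]
(45, -32, 120) [201.8 268.7]
(71, -32, 120) [199.1 223.1]
(10, 54, 88) [ 81.7 297.7]
(10, -54, 88) [247.8 297.6]
(127, -54, 88) [243.8 111.7]
(127, 54, 88) [ 50.4 110.2]
```

View pics/w2m.png

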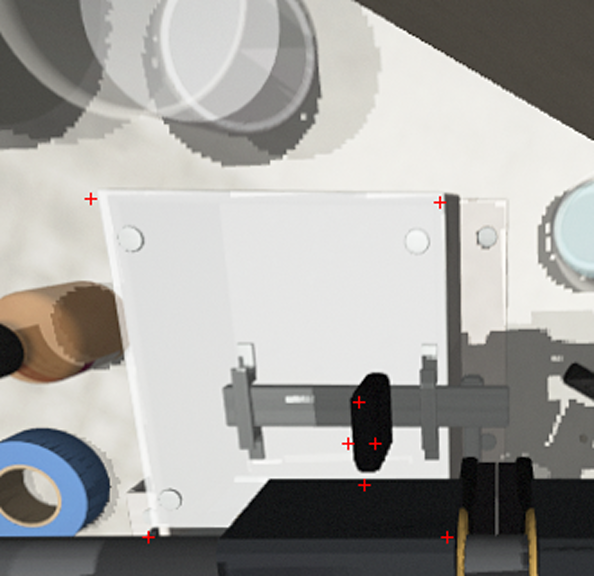

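The wrist view shows the tab's top at crop (351–391, 390–472) and the roof's rear right corner at (445,195). The box therefore lies about 2–3 mm further in x and 1–2 mm further right than my fit. I shift the frame by half of that and push the catch.

Request:
step_arm(steps=[[0.005,0.01,0.06,0,0,0,1],[0.005,0.01,0.12,0,0,0,1],[0.005,0.01,0.12,0,0,0,1],[0.005,0.01,0.12,0,0,0,1]])

```text
time_s: 2.2
position: [0.6633, -0.1668, 0.1319]
tcp_rot: [[0.999, -0.04, -0.0], [-0.04, -0.999, -0.0], [-0.0, 0.0, -1.0]]
force: [-0.1, -0.2, 0.8]
opening: 0.002
grasp_force: 0.0
```

```bash
sed -i 's/^Q=.*/Q=np.array([.6152,-.0891,-.03886])/' h.py; python3 -c "
from h import *
go([(58,-60,104),(58,-50,104),(58,-23,104)],0)"
```

```text
t 2.2 tip box [ 51.1 -75.7 106.9] F [-0.1 -0.2  0.8] open 0.002
(58, -60, 104) [ 0.023 -0.052  0.01 ] [ 0.     0.    -0.001]
(58, -50, 104) [ 0.023 -0.086  0.01 ] [ 0.     0.    -0.001]
(58, -23, 104) [ 0.023 -0.176  0.01 ] [ 0.     0.    -0.001]
```

Request:
step_arm(steps=[[0.02,-0.02,0.01,0,0,0,1],[0.023,-0.04,0.01,0,0,0,1],[0.023,-0.055,0.01,0,0,0,1],[0.023,-0.07,0.01,0,0,0,1],[0.023,-0.08,0.01,0,0,0,1],[0.023,-0.09,0.01,0,0,0,1],[0.023,-0.1,0.01,0,0,0,1],[0.023,-0.1,0.01,0,0,0,1]])

```text
time_s: 2.87
position: [0.6718, -0.1352, 0.1283]
tcp_rot: [[0.999, -0.038, 0.0], [-0.038, -0.999, -0.0], [0.0, 0.0, -1.0]]
force: [1.1, -0.4, -0.6]
opening: 0.004
grasp_force: 0.0
```

```bash
python3 -c "
from h import *
go([(58,-60,104),(58,-50,104),(58,-23,104)],0)"
```

```text
t 2.8667 tip box [ 58.3 -43.9 103.3] F [ 1.1 -0.4 -0.6] open 0.004
(58, -60, 104) [-0.001  0.054 -0.002] [ 0.    -0.     0.001]
(58, -50, 104) [-0.001  0.02  -0.002] [ 0.    -0.     0.001]
(58, -23, 104) [-0.001 -0.07  -0.002] [ 0.    -0.     0.001]
```

Request:
step_arm(steps=[[0,-0.01,-0.002,0,0,0,1],[0,-0.02,-0.002,0,0,0,1],[0,-0.03,-0.002,0,0,0,1],[0,-0.04,-0.002,0,0,0,1],[0,-0.05,-0.002,0,0,0,1],[0,-0.05,-0.002,0,0,0,1]])

```text
time_s: 3.37
position: [0.6724, -0.1201, 0.1287]
tcp_rot: [[0.999, -0.038, 0.0], [-0.038, -0.999, 0.0], [0.0, -0.0, -1.0]]
force: [0.7, -0.4, 0.6]
opening: 0.001
grasp_force: 0.0
```

```bash
python3 -c "
from h import *
go([(58,-23,104)],0)
s=read_state();c=save('wrist','w3.png');T=np.eye(4);T[:3,:3]=s['tcp_rot'];T[:3,3]=s['position'];W=T@c['T_tool_cam']
im=c['image'][:,:,::-1].copy()
for p in [(58,-28,120),(58,-36,120),(58,-13,97),(10,54,88),(127,-54,88),(127,54,88)]:
  u=proj(c,O+B@(np.array(p)/1000),W); cv2.drawMarker(im,tuple(int(round(x)) for x in u),(0,0,255),0,7); print(p,u.round(1))
cv2.imwrite('pics/w3m.png',cv2.resize(im[60:340,60:400],None,fx=2,fy=2,interpolation=cv2.INTER_CUBIC))"
```

```text
t 3.3667 tip box [ 58.3 -28.7 103.7] F [ 0.7 -0.4  0.6] open 0.001
(58, -23, 104) [-0.001 -0.019 -0.001] [-0.001 -0.     0.001]
(58, -28, 120) [273.5 293.2]
(58, -36, 120) [291.6 293.2]
(58, -13, 97) [244.  271.4]
(10, 54, 88) [127.7 343.5]
(127, -54, 88) [328.6 130.1]
(127, 54, 88) [100.4 129.2]
```

View pics/w3m.png

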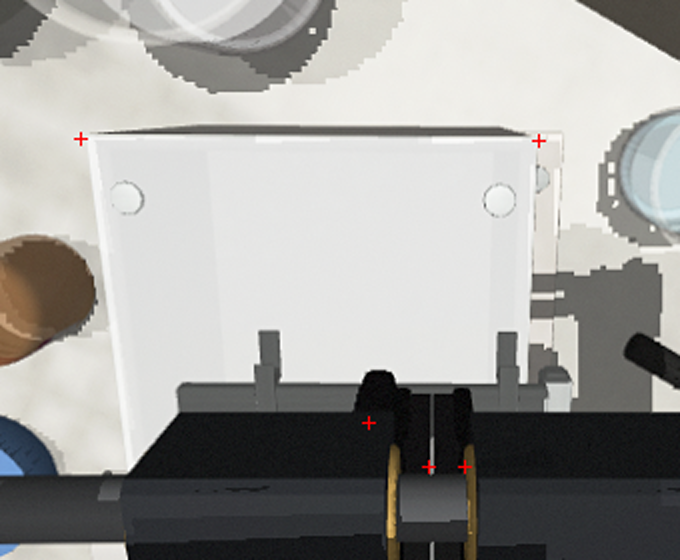

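The picture shows the black tab at crop (357–410, 370–) being pushed by the left finger (405–455). The keepers are at 267 and 507. The closed tips are only about 16 mm wide, so the tab has travelled about 15 mm. Another 12 mm is needed.

Request:
step_arm(steps=[[0,-0.01,0,0,0,0,1],[0,-0.02,0,0,0,0,1],[0,-0.03,0,0,0,0,1],[0,-0.04,0,0,0,0,1],[0,-0.042,0,0,0,0,1],[0,-0.042,0,0,0,0,1]])

```text
time_s: 3.92
position: [0.6728, -0.1077, 0.1287]
tcp_rot: [[0.999, -0.038, -0.0], [-0.038, -0.999, 0.001], [-0.0, -0.001, -1.0]]
force: [0.7, 0.9, 0.6]
opening: 0.007
grasp_force: 0.0
```

```bash
python3 -c "
from h import *
go([(58,-15,104)],0)"
```

```text
t 3.9167 tip box [ 58.3 -16.3 103.7] F [0.7 0.9 0.6] open 0.007
(58, -15, 104) [-0.001 -0.004 -0.001] [-0.001  0.     0.001]
```

Request:
step_arm(steps=[[0,0.02,0,0,0,0,1],[0,0.02,0,0,0,0,1],[0,0.02,-0.12,0,0,0,1],[-0.1,0.01,-0.24,0,0,0,0.45],[-0.22,0,-0.3,0,0,0,0.45],[-0.35,-0.02,-0.3,0,0,0,0.45],[-0.48,-0.04,-0.3,0,0,0,0.45],[-0.61,-0.05,-0.3,0,0,0,0.45]])

```text
time_s: 4.58
position: [0.4887, -0.0857, 0.2194]
tcp_rot: [[0.999, -0.038, 0.001], [-0.038, -0.999, -0.0], [0.001, 0.0, -1.0]]
force: [0.7, -0.1, -0.8]
opening: 0.248
grasp_force: 0.0
```

```bash
python3 -c "
from h import *
go([(-172,0,130),(-172,0,60),(-172,0,26)],15)"
```

```text
t 4.5833 tip box [-126.5   -1.5  194.4] F [ 0.7 -0.1 -0.8] open 0.248
(-172, 0, 130) [-0.173 -0.005  0.217] [0.    0.332 0.   ]
(-172, 0, 60) [-0.174 -0.005  0.451] [0.    0.332 0.   ]
(-172, 0, 26) [-0.174 -0.005  0.564] [0.    0.332 0.   ]
```

Request:
step_arm(steps=[[-0.1,-0.005,0.05,0,0.15,0,0.45],[-0.17,-0.005,0.15,0,0.3,0,0.45],[-0.174,-0.005,0.22,0,0.332,0,0.45],[-0.174,-0.005,0.32,0,0.332,0,0.45],[-0.174,-0.005,0.4,0,0.332,0,0.45],[-0.174,-0.005,0.46,0,0.332,0,0.45],[-0.174,-0.005,0.46,0,0.332,0,0.45],[-0.174,-0.005,0.46,0,0.332,0,0.45]])

```text
time_s: 5.25
position: [0.4381, -0.0829, 0.0795]
tcp_rot: [[0.966, -0.04, 0.256], [-0.039, -0.999, -0.009], [0.256, -0.001, -0.967]]
force: [0.1, -0.7, -0.2]
opening: 0.277
grasp_force: 0.0
```

```bash
python3 -c "
from h import *
go([(-172,0,60),(-172,0,26),(-150,0,26)],15)
a=save('top','t2.png');s=save('scene','s2.png')
A=cv2.resize(a['image'][120:285,220:400,::-1],(400,367),interpolation=cv2.INTER_CUBIC)
S=cv2.resize(s['image'][130:260,180:360,::-1],(400,289),interpolation=cv2.INTER_CUBIC)
S=cv2.copyMakeBorder(S,0,78,0,0,0); cv2.imwrite('pics/c2.png',np.hstack([A,S]))"
```

```text
t 5.25 tip box [-170.8   -0.7   55.3] F [ 0.1 -0.7 -0.2] open 0.277
(-172, 0, 60) [-0.    -0.002 -0.016] [-0.001  0.004 -0.002]
(-172, 0, 26) [-0.029 -0.002  0.094] [-0.001  0.004 -0.002]
(-150, 0, 26) [ 0.042 -0.002  0.112] [-0.001  0.004 -0.002]
```

View pics/c2.png

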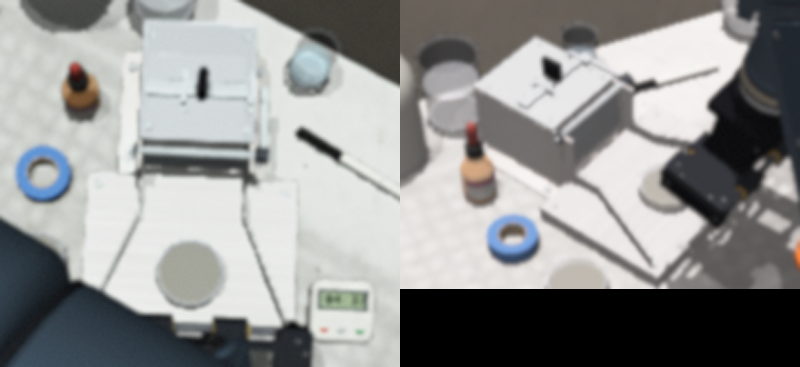

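The tab is now at crop (203,83), about 28 mm left of its locked place, so the catch is back and clear. The dish is untouched at (190,273), with the fingers behind it. Now I lower them.

Request:
step_arm(steps=[[0,-0.002,0.05,0,0.004,0,0.45],[0.01,-0.002,0.09,0,0.004,0,0.45],[0.01,-0.002,0.1,0,0.004,0,0.45],[0.01,-0.002,0.1,0,0.004,0,0.45]])

```text
time_s: 5.68
position: [0.45, -0.0829, 0.0526]
tcp_rot: [[0.964, -0.039, 0.262], [-0.037, -0.999, -0.011], [0.262, 0.0, -0.965]]
force: [0.5, -0.6, -0.8]
opening: 0.276
grasp_force: 0.0
```

```bash
python3 -c "
from h import *
go([(-150,0,26),(-130,0,26),(-100,0,26),(-70,0,26)],15)"
```

```text
t 5.6833 tip box [-158.7   -0.2   28.5] F [ 0.5 -0.6 -0.8] open 0.276
(-150, 0, 26) [ 0.026 -0.001  0.016] [ 0.    -0.005  0.   ]
(-130, 0, 26) [ 0.091 -0.001  0.033] [ 0.    -0.005  0.   ]
(-100, 0, 26) [ 0.187 -0.001  0.059] [ 0.    -0.005  0.   ]
(-70, 0, 26) [ 0.284 -0.001  0.086] [ 0.    -0.005  0.   ]
```

Request:
step_arm(steps=[[0.02,-0.001,0.012,0,-0.005,0,0.45],[0.035,-0.001,0.018,0,-0.005,0,0.45],[0.05,-0.001,0.022,0,-0.005,0,0.45],[0.062,-0.001,0.025,0,-0.005,0,0.45],[0.075,-0.001,0.029,0,-0.005,0,0.45],[0.09,-0.001,0.033,0,-0.005,0,0.45],[0.105,-0.001,0.037,0,-0.005,0,0.45],[0.12,-0.001,0.041,0,-0.005,0,0.45]])

```text
time_s: 6.35
position: [0.4875, -0.0839, 0.0512]
tcp_rot: [[0.965, -0.038, 0.258], [-0.037, -0.999, -0.011], [0.259, 0.001, -0.966]]
force: [-1.5, -0.4, -0.6]
opening: 0.272
grasp_force: 0.1
```

```bash
python3 -c "
from h import *
go([(-100,0,26),(-70,0,26)],15)"
```

```text
t 6.35 tip box [-121.4    0.2   27. ] F [-1.5 -0.4 -0.6] open 0.272
(-100, 0, 26) [0.068 0.001 0.022] [0.001 0.    0.001]
(-70, 0, 26) [0.164 0.001 0.048] [0.001 0.    0.001]
```

Request:
step_arm(steps=[[0.017,0.001,0.006,0,0,0,0.45],[0.033,0.001,0.011,0,0,0,0.45],[0.05,0.001,0.016,0,0,0,0.45],[0.066,0.001,0.02,0,0,0,0.45],[0.082,0.001,0.025,0,0,0,0.45],[0.098,0.001,0.029,0,0,0,0.45],[0.114,0.001,0.034,0,0,0,0.45],[0.13,0.001,0.038,0,0,0,0.45]])

```text
time_s: 7.02
position: [0.5279, -0.0858, 0.0502]
tcp_rot: [[0.965, -0.038, 0.258], [-0.037, -0.999, -0.011], [0.258, 0.001, -0.966]]
force: [-0.0, -0.6, -0.0]
opening: 0.278
grasp_force: 0.1
```

```bash
python3 -c "
from h import *
go([(-60,0,26),(-40,0,26)],15)
a=save('top','t3.png');s=save('scene','s3.png')
A=cv2.resize(a['image'][120:285,220:400,::-1],(400,367),interpolation=cv2.INTER_CUBIC)
S=cv2.resize(s['image'][130:260,180:360,::-1],(400,289),interpolation=cv2.INTER_CUBIC)
S=cv2.copyMakeBorder(S,0,78,0,0,0); cv2.imwrite('pics/c3.png',np.hstack([A,S]))"
```

```text
t 7.0167 tip box [-80.9  -0.1  26.1] F [-0.  -0.6 -0. ] open 0.278
(-60, 0, 26) [ 0.067 -0.     0.018] [0.001 0.001 0.001]
(-40, 0, 26) [ 0.132 -0.     0.035] [0.001 0.001 0.001]
```

View pics/c3.png

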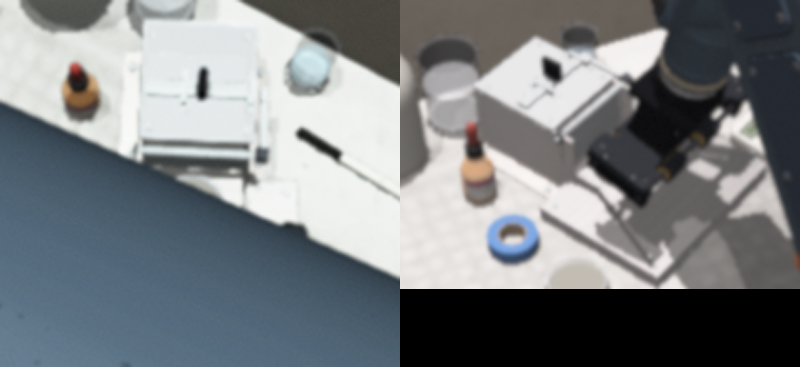

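The dish's leading edge shows at crop (197,178), centred in the channel just short of the flap. The tab is still back. I push on.

Request:
step_arm(steps=[[0.014,0,0.004,0,0,0,0.45],[0.027,0,0.007,0,0,0,0.45],[0.04,0,0.011,0,0,0,0.45],[0.053,0,0.014,0,0,0,0.45],[0.066,0,0.018,0,0,0,0.45],[0.079,0,0.021,0,0,0,0.45],[0.092,0,0.025,0,0,0,0.45],[0.105,0,0.028,0,0,0,0.45]])

```text
time_s: 7.78
position: [0.5605, -0.0868, 0.0489]
tcp_rot: [[0.966, -0.038, 0.257], [-0.037, -0.999, -0.01], [0.257, -0.0, -0.966]]
force: [-1.0, -0.1, -0.6]
opening: 0.278
grasp_force: 0.3
```

```bash
python3 -c "
from h import *
go([(-30,0,26),(-10,0,26),(-5,0,26)],15)"
```

```text
t 7.7833 tip box [-48.3   0.2  24.7] F [-1.  -0.1 -0.6] open 0.278
(-30, 0, 26) [0.06  0.001 0.011] [-0.     0.003  0.   ]
(-10, 0, 26) [0.124 0.001 0.029] [-0.     0.003  0.   ]
(-5, 0, 26) [0.141 0.001 0.033] [-0.     0.003  0.   ]
```

Request:
step_arm(steps=[[0.012,0.001,-0.002,0,0.003,0,0.45],[0.024,0.001,0.001,0,0.003,0,0.45],[0.036,0.001,0.005,0,0.003,0,0.45],[0.048,0.001,0.008,0,0.003,0,0.45],[0.06,0.001,0.011,0,0.003,0,0.45],[0.072,0.001,0.015,0,0.003,0,0.45],[0.084,0.001,0.018,0,0.003,0,0.45],[0.096,0.001,0.021,0,0.003,0,0.45]])

```text
time_s: 8.45
position: [0.5899, -0.0883, 0.0502]
tcp_rot: [[0.965, -0.039, 0.259], [-0.037, -0.999, -0.01], [0.259, -0.0, -0.966]]
force: [-0.7, 0.3, 0.1]
opening: 0.272
grasp_force: 0.1
```

```bash
python3 -c "
from h import *
go([(-10,0,26),(-5,0,26),(-2,0,26)],15)"
```

```text
t 8.45 tip box [-18.8  -0.2  26.1] F [-0.7  0.3  0.1] open 0.272
(-10, 0, 26) [ 0.028 -0.001  0.008] [-0. -0.  0.]
(-5, 0, 26) [ 0.044 -0.001  0.012] [-0. -0.  0.]
(-2, 0, 26) [ 0.054 -0.001  0.015] [-0. -0.  0.]
```

Request:
step_arm(steps=[[0.01,0,0.003,0,0,0,0.45],[0.02,0,0.006,0,0,0,0.45],[0.028,0,0.008,0,0,0,0.45],[0.036,0,0.01,0,0,0,0.45],[0.044,0,0.012,0,0,0,0.45],[0.044,0,0.012,0,0,0,0.45],[0.044,0,0.012,0,0,0,0.45]])

```text
time_s: 9.03
position: [0.6034, -0.0888, 0.0503]
tcp_rot: [[0.965, -0.038, 0.259], [-0.037, -0.999, -0.01], [0.259, 0.0, -0.966]]
force: [0.1, -0.1, 0.4]
opening: 0.271
grasp_force: 0.0
```

```bash
python3 -c "
from h import *
go([(-5,0,26),(-2,0,26)],15)
c=save('wrist','w4.png')
a=save('top','t4.png');s=save('scene','s4.png')
A=cv2.resize(c['image'][:,:,::-1],(400,300),interpolation=cv2.INTER_CUBIC)
S=cv2.resize(s['image'][140:215,190:290,::-1],(400,300),interpolation=cv2.INTER_CUBIC)
cv2.imwrite('pics/c4.png',np.hstack([A,S]))"
```

```text
t 9.0333 tip box [-5.3 -0.1 26.1] F [ 0.1 -0.1  0.4] open 0.271
(-5, 0, 26) [ 0.001 -0.     0.001] [-0.    -0.001  0.001]
(-2, 0, 26) [ 0.011 -0.     0.003] [-0.    -0.001  0.001]
```

View pics/c4.png

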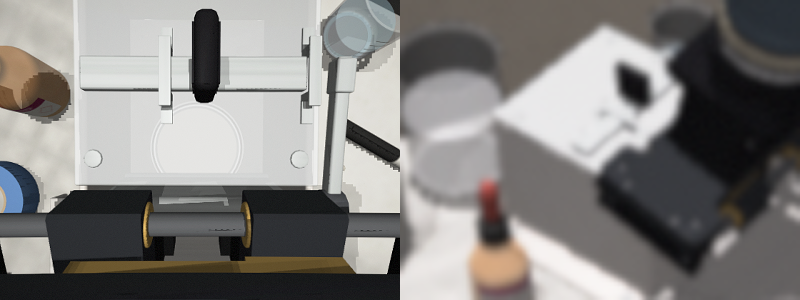

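Through the roof the dish shows as a full circle at (197,135), the flap is at (195,200), and the force is near zero, so it seems to have dropped. I check the circle against a flat dish numerically.

```bash
python3 -c "
from h import *
import pickle
c=pickle.load(open('pics/w4.png.pkl','rb'));s=read_state()
T=np.eye(4);T[:3,:3]=s['tcp_rot'];T[:3,3]=s['position'];W=T@c['T_tool_cam']
a=np.linspace(0,6.28,72)
for z in (21,35):
  for x in (25,30,35,40):
    u=np.array([proj(c,O+B@np.array([x+33*np.cos(t),33*np.sin(t),z])/1000,W) for t in a])/1.4
    print(z,x,u.min(0).round(0),u.max(0).round(0))
cv2.imwrite('pics/w4c.png',cv2.resize(c['image'][120:280,180:380,::-1],None,fx=4,fy=3.7,interpolation=cv2.INTER_CUBIC))
go([(-40,0,28),(-120,0,28),(-120,0,100)],15)
"
```

```text
21 25 [149. 105.] [244. 199.]
21 30 [149.  98.] [244. 192.]
21 35 [149.  90.] [244. 185.]
21 40 [149.  83.] [244. 178.]
35 25 [145. 101.] [248. 204.]
35 30 [145.  93.] [248. 196.]
35 35 [145.  85.] [248. 188.]
35 40 [145.  78.] [248. 180.]
t 9.1833 tip box [-5.7 -0.1 26.1] F [-1.4  0.2  0.4] open 0.273
(-40, 0, 28) [-0.109 -0.    -0.036] [-0. -0.  0.]
(-120, 0, 28) [-0.366 -0.    -0.105] [-0. -0.  0.]
(-120, 0, 100) [-0.304 -0.    -0.337] [-0. -0.  0.]
```

View pics/w4c.png

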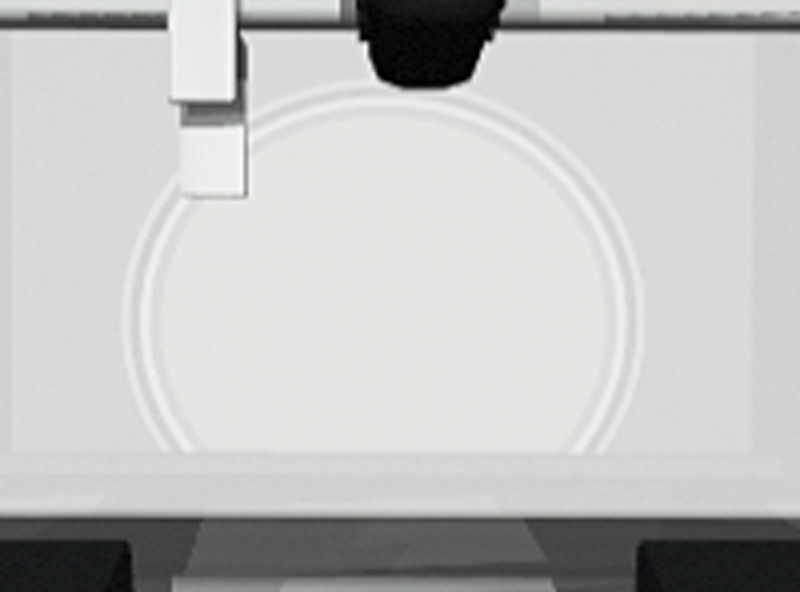

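The dish is a circle about 93 px wide (in 400-px scale) with its top at 101. That matches a flat dish at z = 21 mm, x ≈ 28 mm: it lies flat, past the sill. I draw the fingers out.

Request:
step_arm(steps=[[-0.03,0,-0.008,0,0,0,0.45],[-0.07,0,-0.02,0,0,0,0.45],[-0.13,0,-0.038,0,0,0,0.45],[-0.2,0,-0.06,0,0,0,0.45],[-0.28,0,-0.085,0,0,0,0.45],[-0.34,0,-0.12,0,0,0,1],[-0.34,0,-0.23,0,0,0,1],[-0.33,0,-0.34,0,0,0,1]])

```text
time_s: 9.85
position: [0.4769, -0.0829, 0.1216]
tcp_rot: [[0.967, -0.04, 0.251], [-0.04, -0.999, -0.007], [0.251, -0.003, -0.968]]
force: [1.7, -0.4, 0.4]
opening: 0.131
grasp_force: 0.0
```

```bash
python3 -c "
from h import *
go([(-100,35,170),(58,35,170),(58,40,150),(58,40,104)],0)"
```

```text
t 9.85 tip box [-132.2    0.9   97.4] F [ 1.7 -0.4  0.4] open 0.131
(-100, 35, 170) [ 0.185 -0.115 -0.204] [-0.004 -0.323 -0.002]
(58, 35, 170) [ 0.695 -0.116 -0.072] [-0.004 -0.323 -0.002]
(58, 40, 150) [ 0.678 -0.132 -0.008] [-0.004 -0.323 -0.002]
(58, 40, 104) [ 0.64  -0.132  0.141] [-0.004 -0.323 -0.002]
```

Request:
step_arm(steps=[[0.06,-0.04,-0.12,0,-0.1,0,1],[0.18,-0.11,-0.2,0,-0.25,0,1],[0.3,-0.115,-0.175,0,-0.323,0,1],[0.43,-0.115,-0.14,0,-0.323,0,1],[0.56,-0.115,-0.107,0,-0.323,0,1],[0.68,-0.13,-0.08,0,-0.323,0,1],[0.69,-0.13,-0.07,0,-0.323,0,1],[0.69,-0.13,-0.07,0,-0.323,0,1]])

```text
time_s: 10.52
position: [0.6815, -0.0526, 0.1968]
tcp_rot: [[0.999, -0.037, 0.014], [-0.037, -0.999, -0.001], [0.014, 0.0, -1.0]]
force: [-0.1, 1.0, 0.3]
opening: 0.003
grasp_force: 0.0
```

```bash
python3 - <<'E'
from h import *
go([(58,40,140),(58,40,104)],0)
s=read_state();c=save('wrist','w5.png');a=save('scene','s5.png');t=save('top','t5.png')
T=np.eye(4);T[:3,:3]=s['tcp_rot'];T[:3,3]=s['position'];W=T@c['T_tool_cam']
for p in [(66,-62,82),(60,-62,95),(0,-62,82),(58,0,120),(58,-8,94)]: print(p,proj(c,O+B@(np.array(p)/1000),W).round(0))
import pickle
q=pickle.load(open('pics/s1.png.pkl','rb'))
print('lever proj scene', [proj(q,O+B@(np.array(p)/1000)).round(0) for p in [(66,-62,82),(0,-62,82),(58,-62,140)]])
d=np.abs(a['image'].astype(int)-q['image']).sum(2)
print(d[140:215:3,225:300:4])
E
```

```text
t 10.5167 tip box [ 65.2  39.1 171.8] F [-0.1  1.   0.3] open 0.003
(58, 40, 140) [-0.024 -0.003  0.106] [ 0.    -0.018  0.002]
(58, 40, 104) [-0.026 -0.003  0.226] [ 0.    -0.018  0.002]
(66, -62, 82) [415. 224.]
(60, -62, 95) [421. 237.]
(0, -62, 82) [406. 306.]
(58, 0, 120) [337. 253.]
(58, -8, 94) [343. 239.]
lever proj scene [array([261., 155.]), array([281., 166.]), array([262., 139.])]
[[  2 206 206 194  44  50  49  50  51  51  51  51  48  48  49  49  50  49
   49]
 [ 49 174 217 184  43  48  51  46  36  37  42  51  51  48  46  48  51  70
   99]
 [ 49 167 208 196  49  52  50  37  34  35  32  49  49  49  58  87  88  69
   68]
 [ 51  75 198 192  73 100  62  82  50  33 107  47  72  97  73  68  65  68
   69]
 [ 48  49  17  47  82  80  97 418 273  32 136 109  69  69  67  69  69  67
   68]
 [ 49  83  83  83  81 142  71 596 274   9 154  94  69  68  67  65  67  67
   68]
 [ 79  82  82  82  78 491 401 268 238  97  21  40  73  66  65  64  64  66
   72]
 [ 81  81  81  82  81 456 571 326  83  90  48  76  36  58  79  64  65  64
   64]
 [ 80  81  82  81  64 209 555 112  87  80  81  12  83  3
[... 621 characters left out ...]
  22  42  45  44  44  46  39  84  57  74  86
   72]
 [ 55  26  28  28  27  36  24  90   5  48  45  51  29  40  76  87  73  58
   75]
 [ 55  27  26  26  26  27  44  37   0  45  44 214   5  12  65  73  76  94
   64]
 [ 62  28  27  26  28  28  52  52  52  48 153 143   3   3   6  50  76  71
   33]
 [ 67  41  24  25  28  27  51  51  55 109 127 182   6   3   3   5  56  25
    1]
 [  3 307 122  18  28  26  39  52  56  71  96 229  93   5   4   5   4  11
   58]
 [ 79 322 352 239   1  28  37  55  53  79 167 202 197  27   6   3  15 104
  148]
 [193 186 279 356 297  54  35  55  54  27  90  47 209 181  36  10  82 166
  169]
 [215 214 180 265 353 340  80  24  61  55  77  80  29 226 147  57 147 170
  151]]
```

```bash
python3 - <<'E'
from h import *
import pickle
c=pickle.load(open('pics/w5.png.pkl','rb'));s=read_state()
T=np.eye(4);T[:3,:3]=s['tcp_rot'];T[:3,3]=s['position'];W=T@c['T_tool_cam']
g=cv2.cvtColor(c['image'],cv2.COLOR_RGB2GRAY)
print('cols',list(range(380,452,3)))
for r in range(190,312,4): print(r,*['%3d'%x for x in g[r,380:452:3]])
for th in (0,.15,.3,.6):
  e=lambda L,y,dz=0:proj(c,O+B@np.array([L*np.cos(th)-dz*np.sin(th),y,82+L*np.sin(th)+dz*np.cos(th)])/1000,W).round(0)
  print(th,e(66,-59,4),e(66,-65,4),e(20,-62,4))
E
```

```text
cols [380, 383, 386, 389, 392, 395, 398, 401, 404, 407, 410, 413, 416, 419, 422, 425, 428, 431, 434, 437, 440, 443, 446, 449]
190 226 225 226 225 225 224 226 225 230 233 224 214 216 217 217 216 216 219 217 217 217 216 218 238
194 225 224 225 225 225 225 226 226 230 237 211 215 217 219 219 217 217 216 218 214 214 214 236 238
198 226 225 225 226 225 225 225 226 229 240 211 215 217 217 217 215 217 216 217 217 217 216 219 219
202 226 226 225 225 225 225 226 227 229 244 217 217 217 215 218 216 217 216 216 215 217 217 215 214
206 225 225 225 226 225 226 226 229 230 245 214 215 215 217 217 216 217 216 215 216 217 217 214 215
210 225 226 225 225 226 230 112 153 218 239 217 215 215 217 216 216 214 215 217 216 217 216 215 214
214 225 225 225 225 226 227  92 176 226 231 218 215 216 217 216 217 210 189 210 214 213 211 215 214
218 226 226 225 224 226 192  95 153 238 225 217 217 217 216 213 148  14  23  34 134 202 212 213 214
222 225 225 225 225 224 170  84  98 104 214 193 176 177 214 174   6  23  43  42  40  34 111 194 217
226 222 223 222 223 223 184  66  99  97 187  71 148 164 167 204 176  70  3
[... 1584 characters left out ...]
0  76 198 213 213 213 214 214 237 237 238
294  22  17  19  20  17  17  21  22  20  18  22  20  24  20  21  55 214 211 212 211 214 238 238 238
298  24  23  21  22  20  22  20  23  20  21  17  18  15  21  21  22  28  38  37  38  38  39  41  44
302  47  47  46  48  48  48  47  48  48  49  47  45  45  49  44  49  47  63  64  65  64  66  64  66
306  50  48  48  49  48  47  47  49  47  47  47  50  48  48  47  49  48  43  85  86  86  84  83  84
310  55  55  57  56  56  58  57  57  55  56  55  55  55  59  56  54  56  61  98  99  98  96  98  98
0 [415. 216.] [423. 216.] [412. 276.]
0.15 [420. 221.] [429. 221.] [414. 278.]
0.3 [425. 230.] [434. 230.] [415. 282.]
0.6 [434. 253.] [444. 253.] [417. 289.]
```

The lever's bar runs straight along columns 412–419 with its end near row 222, as expected for a shut flap (a raised lever would drift right). Now I lower the closed fingers left of the tab.

Request:
step_arm(steps=[[-0.024,-0.003,0.1,0,-0.018,0,1],[-0.025,-0.003,0.18,0,-0.018,0,1],[-0.026,-0.003,0.226,0,-0.018,0,1],[-0.026,-0.003,0.226,0,-0.018,0,1],[-0.026,-0.003,0.226,0,-0.018,0,1]])

```text
time_s: 11.08
position: [0.6679, -0.0513, 0.1285]
tcp_rot: [[0.999, -0.039, -0.009], [-0.039, -0.999, 0.001], [-0.009, -0.001, -1.0]]
force: [0.5, 0.6, -1.1]
opening: 0.004
grasp_force: 0.0
```

```bash
python3 -c "
from h import *
go([(58,10,104),(58,-12,104),(58,-20,104)],0)"
```

```text
t 11.0833 tip box [ 51.   39.8 103.6] F [ 0.5  0.6 -1.1] open 0.004
(58, 10, 104) [ 0.023  0.099 -0.002] [-0.001  0.011 -0.   ]
(58, -12, 104) [ 0.023  0.173 -0.002] [-0.001  0.011 -0.   ]
(58, -20, 104) [ 0.023  0.199 -0.002] [-0.001  0.011 -0.   ]
```

Request:
step_arm(steps=[[0.023,0.04,-0.002,0,0.011,0,1],[0.023,0.075,-0.002,0,0.011,0,1],[0.023,0.095,-0.002,0,0.011,0,1],[0.023,0.11,-0.002,0,0.011,0,1],[0.023,0.125,-0.002,0,0.011,0,1],[0.023,0.14,-0.002,0,0.011,0,1],[0.023,0.155,-0.002,0,0.011,0,1],[0.023,0.165,-0.002,0,0.011,0,1]])

```text
time_s: 11.75
position: [0.6748, -0.1016, 0.1298]
tcp_rot: [[0.999, -0.039, 0.003], [-0.039, -0.999, -0.0], [0.003, -0.0, -1.0]]
force: [-0.3, 1.2, 0.6]
opening: 0.003
grasp_force: 0.6
```

```bash
python3 -c "
from h import *
go([(58,-16,104),(58,-20,104),(58,-22,104)],0)"
```

```text
t 11.75 tip box [ 60.2 -10.1 104.8] F [-0.3  1.2  0.6] open 0.003
(58, -16, 104) [-0.007  0.02   0.003] [-0.    -0.004  0.   ]
(58, -20, 104) [-0.007  0.033  0.003] [-0.    -0.004  0.   ]
(58, -22, 104) [-0.007  0.04   0.003] [-0.    -0.004  0.   ]
```

Request:
step_arm(steps=[[-0.004,0.01,0.002,0,0,0,1],[-0.006,0.018,0.002,0,0,0,1],[-0.006,0.025,0.002,0,0,0,1],[-0.006,0.03,0.002,0,0,0,1],[-0.006,0.034,0.002,0,0,0,1],[-0.006,0.034,0.002,0,0,0,1]])

```text
time_s: 12.25
position: [0.6726, -0.1103, 0.1289]
tcp_rot: [[0.999, -0.039, 0.003], [-0.039, -0.999, 0.002], [0.002, -0.002, -1.0]]
force: [0.2, 4.8, 0.1]
opening: 0.008
grasp_force: 2.1
```

```bash
python3 -c "
from h import *
go([(58,-20,104),(58,-22,104)],0)"
```

```text
t 12.25 tip box [ 58.2 -18.9 103.9] F [0.2 4.8 0.1] open 0.008
(58, -20, 104) [-0.     0.003 -0.   ] [-0.002 -0.003 -0.   ]
(58, -22, 104) [-0.    0.01 -0.  ] [-0.002 -0.003 -0.   ]
```

The force rose to 4.8 N at the expected end of travel, so the catch is home. I withdraw, retreat, and compare the tab with the first top picture.

Request:
step_arm(steps=[[0,-0.03,0,0,0,0,1],[0,-0.05,0,0,0,0,1],[0,-0.05,-0.1,0,0,0,1],[0,-0.05,-0.22,0,0,0,1],[-0.1,-0.05,-0.34,0,0,0,1],[-0.24,-0.02,-0.38,0,0,0,1],[-0.37,0.08,-0.38,0,0,0,1],[-0.46,0.18,-0.38,0,0,0,1]])

```text
time_s: 12.92
position: [0.5398, -0.1503, 0.2444]
tcp_rot: [[0.999, -0.034, 0.005], [-0.034, -0.999, -0.002], [0.005, 0.002, -1.0]]
force: [0.3, -1.4, -0.1]
opening: 0.009
grasp_force: 0.0
```

Request:
step_arm(steps=[[-0.05,0.13,0,0,0,0,1],[-0.1,0.26,0,0,0,0,1],[-0.15,0.39,0,0,0,0,1],[-0.2,0.52,0,0,0,0,1],[-0.25,0.65,0,0,0,0,1],[-0.3,0.78,0,0,0,0,1],[-0.3,0.85,0,0,0,0,1],[-0.3,0.85,0,0,0,0,1]])

```text
time_s: 13.58
position: [0.4406, -0.4089, 0.2427]
tcp_rot: [[0.999, -0.043, 0.004], [-0.043, -0.999, -0.006], [0.004, 0.005, -1.0]]
force: [0.8, 0.8, -0.3]
opening: -0.001
grasp_force: 0.0
```

```bash
python3 - <<'E'
from h import *
import pickle
go([],0)
t=save('top','t6.png');a=pickle.load(open('pics/t1.png.pkl','rb'))
G=lambda c:cv2.cvtColor(c['image'],cv2.COLOR_RGB2GRAY).astype(int)
g0,g1=G(a),G(t)
for g in(g0,g1):
  m=g[145:172,300:345]<60; y,x=np.nonzero(m); print('tab px',x.mean()+300,y.mean()+145,m.sum())
d=g1-g0; print('box/lever diff cols 326-346'); print(d[150:200:3,326:348:2])
d=np.abs(d)
for n,(u,v,r) in dict(spare=(236,239,18),tape=(239,198,14),bottle=(254,160,12),beaker=(359,148,12),timer=(374,260,14),pen=(378,193,20)).items(): print(n,d[v-r:v+r,u-r:u+r].mean().round(1))
dk=lambda g:[int(g[243,305]),int(g[150,300]),int(g[172,305])]
print(dk(g0),dk(g1))
# dish inside: mean change inside roof
print((g1-g0)[130:182:4,286:336:4])
E
```

```text
t 13.5833 tip box [-162.  -326.4  217.7] F [ 0.8  0.8 -0.3] open -0.001
tab px 325.0 158.0 37
tab px 325.0810810810811 158.13513513513513 37
box/lever diff cols 326-346
[[17 16 20 20 19 19 20 19 21 21 20]
 [ 0 13 20 19 21 16 21 19 20 20 21]
 [-1 11 19 21 19 21 21 19 21 20 21]
 [-4  6 21 19 21 20 21 19 21 23 29]
 [-4  3 22 21 20 21 19 21 20 22 25]
 [14 19 18 20 20 16 16 18 20 18 14]
 [21 21 21 21 19 20 21 20 21 22 22]
 [19 21 20 19 20 21 20 20 21 20 22]
 [22 19 19 21 18 17 20 21 18 20 18]
 [20 20 20 20 19 12 20 21 18 19 18]
 [19 19 21 19 19 16 21 19 19 20 20]
 [17 19 17 18 18 17 22 19 17 21 23]
 [12 13 11 18 18 13 15 19 20 20 20]
 [20 22 21 19 16 11 10 11 18 19 22]
 [ 8 11  6 17 16 11  8 14 19 20 22]
 [11  7  6 20 21 19 19 22 20 21 23]
 [12 10  9 12 18 19 22 19 18 21 23]]
spare 18.0
tape 16.3
bottle 13.6
beaker 16.7
timer 19.1
pen 19.8
[123, 166, 166] [204, 187, 198]
[[22 20 20 20 19 20 20 20 21 21 22 22 19]
 [19 21 19 20 18 20 19 18 18 18 20 21 20]
 [20 21 18 20 21 19 19 21 20 18 18 20 19]
 [19 21 19 20 21 21 19 21 19 18 19 21 21]
 [22 20 22 19 20 21 18 19 19 18 20 19 19]
 [20 20 21 20 21 20 21 20 20 20 17 20 19]
 [19 21 20 19 19 22 20 20 21 20  4 20 21]
 [21 19 22 21 21 21 20 21 18 21 -4 19 20]
 [20 20 20 26 21 19 20 19 21 20 -4 22 20]
 [20 19 21 19 17 21 20 21 21 25 19 19 18]
 [19 20 21 24 25 25 24 23 19 20 21 22 22]
 [22 21 19 28 37 36 36 33 23 19 22 19 18]
 [20 21 33 37 36 36 37 36 34 24 19 21 17]]
```

The tab and lever match the first picture to about 0.1 px, so the flap is shut and locked. The dish shows inside through the roof, the deck is empty, and the neighbours are unchanged apart from a uniform exposure change. I hand in.

```bash
python3 -c "
from rig import *
print(hand_in())"
```

```text
the job is handed in; nothing more can be done
None
```

The petri dish lies flat in the plate box, the flap is shut and the catch is pushed home over the lever. The neighbouring objects show no change in the top picture, and the job was handed in at about 13.6 s of the 54 s allowed.

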